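Set the wheel's speed lever to the third click and start it

TASK

Set the speed controller on the table to step three: with the fingertips, push its T-handle along the slot from the home end, feeling the clicks, and stop with it resting in the third click without letting it slip over towards the fourth. Then press the start button on the same box right down and let it come up again. Only push: do not pinch the handle, and leave the small things round the box where they are.

Things in the scene. Friction and masses are not known exactly. Their poses are not given: they have to be found in the camera images.
- controller: Speed controller, a low grey steel box fixed to the table, 130 (its x) x 290 (its y) x 45 mm tall; origin at the centre of its underside, z up. A slot runs along its y axis on the top, between six pairs of tick marks 18 mm apart. A small black rubber stop (14 mm across, 8 mm tall, at y = -71 mm) marks the home end; the round start button is near the +y end. The handle starts at home, at y = -45 mm, x = 0.
- speed_lever (a joint): Travel of the T-handle along the box's +y axis, in m: 0 at home (the start, a hard stop), 0.090 at the far stop. It clicks into rests at 0.018, 0.036, 0.054 (third click), 0.072 and 0.090. Between two rests it resists with 4 to 8 N up to half-way (9 mm), then leaves the pushing finger and snaps on to the next rest by itself in about 0.3 s; it stays in the rest with nothing touching it.
- handle_mid (a point): Centre of the T-handle's grip, 80 mm above the table; moves with the lever. The grip is a crossbar of a steel strip between two wooden scales with brass rivets, 104 mm long across the slot (box x), 20 mm thick along the slot (box y), 30 mm tall (65 to 95 mm above the table), on a 26 x 7 mm stem; the wooden face on the home side, 100 x 28 mm and 10 mm from this point, is the one to push; 20 mm is free between its underside and the box.
- start_button (a joint): Travel of the start button, in m: 0 up, 0.006 right down (5 N, spring return). It is pressed straight down.
- start_button_top (a point): Centre of the top of the start button, a black disc 24 mm across in a dark steel collar, on the box's centre line 112 mm from the box's origin towards +y; 67 mm above the table when up, standing 10 mm proud of the collar (40 mm across).
- teapot_lid: Loose bystander: dark teapot lid with a knob, 80 mm across, 34 mm tall, lying past the home end of the box; origin at the centre of its underside.
- cork_block: Loose bystander: mottled cork block, 58x55x22 mm, on the far side of the box; origin at the centre of its underside.
- needle_tin: Loose bystander: open grey metal tin, 55 mm across, 58 mm tall, on the far side of the box; origin at the centre of its underside.
- clay_chip: Loose bystander: small flat clay chip, 23x24x9 mm, on the robot's side of the box; origin at the centre of its underside.

How it is judged:
On the way, in this order (a step that is already met when the one before it is completed fails the run):
1. the handle rests in the third click (value of joint speed_lever between 0.051 and 0.057 m and velocity of joint speed_lever between -0.01 and 0.01 m/s), for 0.3 s.
2. the start button is pressed right down (value of joint start_button above 0.0045 m), for 0.02 s.
At the end, for the whole second after the job is handed in: The handle stands in the third click (54 mm from home, within 3 mm) at rest, and the start button, pressed at least 4.5 mm after that, is up again (within 1.5 mm) (all of step 1 and value of joint start_button below 0.0015 m); the robot touches nothing.
It fails at once if the handle runs past half-way from the third to the fourth click (value of joint speed_lever above 0.063 m).
It fails at once if the start button is pressed before the handle is in the third click (value of joint start_button above 0.003 m and value of joint speed_lever below 0.048 m).
It fails at once if the handle is pinched (over 2 N from the fingers on both its faces at once) (contact force between each of speed_lever_c2, speed_lever_c3 and the fingers above 2 N).
It fails at once if the lid, cork block, tin or clay chip is moved more than 20 mm (distance of any of teapot_lid, cork_block, needle_tin, clay_chip from where it was at the start of the episode above 0.02 m).
It also fails if it takes over 67 s, if anything falls off the work surface, if the arm or the gripper's body presses on something with over 40 N, if the wrist force passes 120 N, or if a joint passes its speed limit or range.

ROBOT

A 6-joint arm with a two-finger parallel gripper is mounted at the origin on a cart in front of the work surface, level with it; the furniture and walls round the work are solid. World frame = base frame: x ahead of the robot, y to its left, z up, the work surface at z = 0. Lengths are in m, angles in rad, forces in N, time in s.
With the tool pointing down it reaches from about 0.275 to 0.75 m from the base axis. Payload 10.2 kg.
Tool frame: the origin (TCP) lies at the very end of the fingers, on their centre line; the grasp point (between the pads) lies 19 mm behind it; z points along the fingers, y is the line along which they close (so a half turn about z gives the same grasp; the last joint's range is limited). The gripper opens to 85 mm and grips with 20 to 120 N. Pads are 22 mm wide; open, the fingers measure 114 mm over their backs; the gripper's body (76 mm by 85 mm) begins 54 mm behind the grasp point. The pads swing forward as they close: fully open they stand 13 mm farther back than shut.
Start: joints at [1.021, 0.313, 1.498, -0, 1.331, -0.223], TCP at [0.169, 0.497, 0.231] pointing down, gripper open.
Joint ranges: [-2.94, 2.94], [-0.97, 2.17], [0.19, 2.56], [-1.23, 4.37], [0.02, 3.11], [-2.88, 2.88]. Speed limits (rad/s): [2.39, 2.39, 3.01, 3.14, 3.14, 3.14].

INTERFACE

Orientations are given as a unit quaternion [w, x, y, z].
In Python, from bench import read_state, get_image, finish_job, regions_of, spot_point gives the robot as it stands.
- The arm moves only by the shell command python3 -m pendant 'ROWS'. ROWS is JSON, a list of rows, each a list of 7 numbers: the gripper's target within -1 to 1 (fully open at 1, half-way at 0, shut at -1), then the shift along the tool's x, y, z scaled (see below), then the turn, a rotation vector about the tool's x, y, z scaled (see below). A call has exactly 10 rows; each row is the pose to reach, as a shift and turn from the pose commanded when the call began, along the tool's axes at that moment, turning the shorter way round; what a row does not reach only later rows make up. The controller multiplies each number of a shift by 200 mm and each number of a turn by 2 pi rad. A row lasts 1/10 s, in which the tool goes at most 50 mm and 8.59 degrees, less where a joint would pass 70% of its speed; a pose out of reach is approached as far as the arm can. A call with a number of a shift or a turn outside -1 to 1 is refused whole. A call with a gripper value outside its range is refused whole. The fingers move at their own pace and stop on an object; the grip force is fixed at half the most. Time passes only in rows, so rows that repeat a pose let the fingers close, or fill a call up. It gives the time, the measured TCP pose, the force, the opening and the grip force at its end, in the units of the state.
- read_state(): the state, without advancing time (a new reading comes with each control period).
- get_image(name): name is "side" or "top"; returns a dict with "frame" (400x640x3 uint8, blue, green, red), "intrinsics" (3x3 intrinsics, pixels), "pose" (4x4, takes a point from camera to world coordinates). Camera axes: x right, y up, looking along -z (the intrinsics and any distortion apply to the point x, -y, -z); pixel columns grow to the right and rows downward; lengths in m; the calibration is good to about 2 mm. A picture is of the moment at which its call begins. There is no depth.
- finish_job(): hands the job in; it is judged then, once.
Trained networks look in a picture, given as the dict that the camera call returned (one of the last four; its "shot" number tells which), for a name from the list of things; names that differ only in an ending like _2 or _b are one class to them, and where a whole thing is asked for, a point or a joint stands for the part that bears it (a point fixed in the world has none). Each returns a list of dicts, best first, with "p" (0 to 1); they miss things now and then, are a little off and sometimes report something else, mostly with a low value. They report only what shows in the picture. A call takes as long as a camera call.
- regions_of(picture, thing): "mask" (400x640 bool, what is visible of it) and "position" ([row, column] in pixels, amid what is visible of it).
- spot_point(picture, thing): "position" ([row, column] in pixels: a listed point, or the origin of a listed thing).
The state is a dict: "clock": time; "joint_positions": joint angles; "joint_vel": joint speeds; "effort": joint torques, N m; "eef_pos": TCP position; "orientation": TCP orientation; "ft_force": force on the tool from outside, world axes, zero at the start; "torque": the same for the moment, N m; "finger_gap": opening from 0.0 (shut) to 1.0 (fully open); "gripper_force": force on a finger pad.
Only numpy, scipy, OpenCV 4.12 (cv2) and the standard library are available. Lean on these libraries where they do the work, as an engineer would, in place of code of your own. Each camera call takes 0.05 s, during which the arm holds its last target. There are 200 camera calls.

## Working session

There is one attempt and no reset: what is moved stays moved. The work goes in short steps, Python scripts to look and compute and a shell command to move; the robot and the scene stay as the last step left them, time stands still between calls to the robot, and variables do not carry over. Pictures are saved under pics/ and viewed, at most 10 in all, crops included, and the job is handed in when it is done.

```bash
mkdir -p pics; cat > h.py <<'E'
import numpy as np,cv2
from bench import *
def ray(p,pos):
    K=np.array(p["intrinsics"]);T=np.array(p["pose"]);r,c=pos
    d=np.array([(c-K[0,2])/K[0,0],-(r-K[1,2])/K[1,1],-1.]);return T[:3,3],T[:3,:3]@d
def at_z(p,pos,z):
    o,d=ray(p,pos);return o+d*(z-o[2])/d[2]
def tri(a,b):
    A=[];B=[]
    (o1,d1),(o2,d2)=a,b
    M=np.stack([d1,-d2],1);s=np.linalg.lstsq(M,o2-o1,rcond=None)[0]
    p,q=o1+s[0]*d1,o2+s[1]*d2;return (p+q)/2,np.linalg.norm(p-q)
E
python3 - <<'E'
from h import *
np.set_printoptions(precision=4,suppress=True)
P={n:get_image(n) for n in("side","top")}
for n in P: cv2.imwrite(f"pics/{n}0.png",P[n]["frame"]);print(n,P[n].keys(),np.array(P[n]["pose"])[:3,3])
Z=dict(controller=0,handle_mid=.08,start_button_top=.067,teapot_lid=0,cork_block=0,needle_tin=0,clay_chip=0)
for t,z in Z.items():
    R={}
    for n in P:
        L=spot_point(P[n],t)
        for l in L[:2]: print(t,n,round(l["p"],2),np.round(l["position"],1),at_z(P[n],l["position"],z))
        if L:R[n]=ray(P[n],L[0]["position"])
    if len(R)==2:print("   tri",*tri(*R.values()))
s=read_state();print(s)
E
```

```text
side dict_keys(['frame', 'intrinsics', 'pose', 'shot']) [ 0.3675 -0.7749  0.3843]
top dict_keys(['frame', 'intrinsics', 'pose', 'shot']) [ 0.4334 -0.0064  1.0612]
controller side 0.62 [252.4 311.7] [ 0.571  -0.1059  0.    ]
controller top 0.9 [208.6 347.6] [ 0.568 -0.107  0.   ]
   tri [ 0.5692 -0.1073  0.0008] 0.002603505296139902
handle_mid side 0.92 [224.3 328. ] [ 0.5833 -0.1602  0.08  ]
handle_mid top 0.55 [201.9 373.5] [ 0.5738 -0.1581  0.08  ]
   tri [ 0.5786 -0.1595  0.0794] 0.009574906555719059
start_button_top side 0.4 [202.6 283.3] [ 0.5413 -0.012   0.067 ]
start_button_top top 0.48 [215.8 305.1] [ 0.542  -0.0041  0.067 ]
   tri [ 0.5427 -0.0041  0.0637] 0.0007146936795198358
teapot_lid side 0.67 [312.4 388.6] [ 0.6254 -0.3126  0.    ]
teapot_lid top 0.88 [188.8 434. ] [ 0.6196 -0.3202  0.    ]
teapot_lid top 0.66 [164. 356.] [ 0.6795 -0.1282  0.    ]
   tri [ 0.6201 -0.3192  0.0055] 0.0030471098191560356
cork_block side 0.65 [247. 374.] [ 0.6903 -0.1213  0.    ]
cork_block top 0.61 [164.3 354.5] [ 0.6786 -0.1245  0.    ]
   tri [ 0.6828 -0.1259  0.0024] 0.0097251597343904
[... 268 characters left out ...]
4] [ 0.495  -0.2182  0.    ]
clay_chip top 0.53 [238.8 393.3] [ 0.496  -0.2172  0.    ]
clay_chip top 0.4 [163.2 356.3] [ 0.6815 -0.129   0.    ]
   tri [ 0.5699 -0.2569 -0.0306] 0.15774633723741416
{'clock': 0.8, 'joint_positions': array([ 1.0206,  0.3129,  1.4977, -0.    ,  1.331 , -0.2234]), 'joint_vel': array([ 0.0002, -0.001 ,  0.0002,  0.0012, -0.0016, -0.0009]), 'effort': array([  0.0007, -41.2147, -25.9892,  -0.0001,   0.0004,   0.    ]), 'eef_pos': array([0.1686, 0.4972, 0.2313]), 'orientation': array([0.    , 0.1627, 0.9867, 0.    ]), 'ft_force': array([ 0.1282, -0.093 ,  0.0333]), 'torque': array([ 0.0227, -0.0053, -0.0083]), 'gripper_force': 0.0, 'finger_gap': 1.0004591057138226}
```

View pics/top0.png

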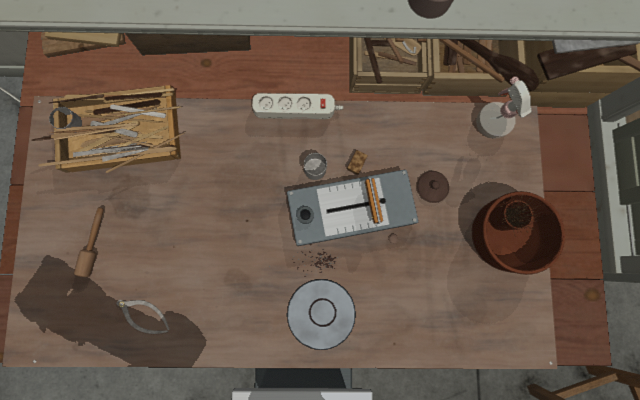

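View pics/side0.png

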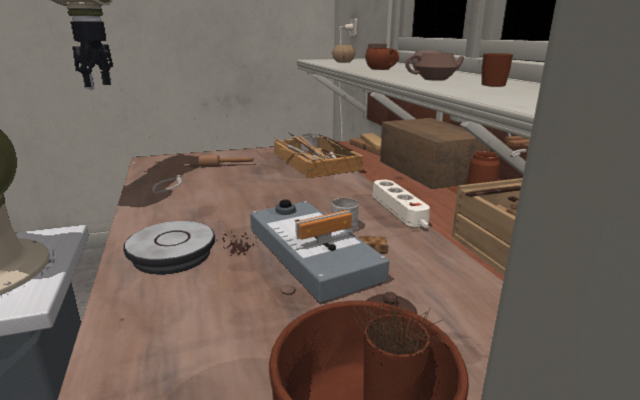

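The networks agree with the pictures: handle at (373,202), button at (305,215) and lid at (434,188) in the top view. Next I'll refine the box yaw and work out the approach.

```bash
cat >> h.py <<'E'
from scipy.spatial.transform import Rotation as Ro
def plan(xyz,ang):
    "shift/turn in row units to reach xyz with tool x at world angle ang (deg), tool down"
    s=read_state();w,x,y,z=s["orientation"];R=Ro.from_quat([x,y,z,w])
    a=np.radians(ang);ex=np.array([np.cos(a),np.sin(a),0]);ez=np.array([0,0,-1.]);G=Ro.from_matrix(np.stack([ex,np.cross(ez,ex),ez],1))
    return np.round(R.inv().apply(np.array(xyz)-s["eef_pos"])/.2,3),np.round((R.inv()*G).as_rotvec()/2/np.pi,4)
E
python3 - <<'E'
from h import *
np.set_printoptions(precision=4,suppress=True)
p=get_image("top")
def rect(thing,z):
    m=max(regions_of(p,thing),key=lambda l:l["p"])["mask"].astype(np.uint8)
    c=max(cv2.findContours(m,cv2.RETR_EXTERNAL,cv2.CHAIN_APPROX_NONE)[0],key=len)[:,0]
    q=np.array([at_z(p,(v,u),z)[:2] for u,v in c],np.float32)
    r=cv2.minAreaRect(q);print(thing,r,m.sum());return r
rect("controller",.045);rect("handle_mid",.095);rect("start_button_top",.06)
# Candidate frame from measured handle/button
h=np.array([.574,-.158]);b=np.array([.542,-.004]);u=(b-h)/np.linalg.norm(b-h);ang=np.degrees(np.arctan2(u[1],u[0]))
t=h-u*.04;print(u,ang,t,plan([*t,.2],ang))
E
```

```text
controller ((0.5666863322257996, -0.11287187039852142), (0.13569362461566925, 0.29424479603767395), 10.964673042297363) 7084
handle_mid ((0.574091911315918, -0.15563899278640747), (0.10480700433254242, 0.023153118789196014), 10.647491455078125) 447Traceback (most recent call last):
  File "<stdin>", line 9, in <module>
  File "<stdin>", line 5, in rect
ValueError: max() iterable argument is empty
```

```bash
python3 - <<'E'
from h import *
print(plan([.584,-.201,.20],100.9))
E
```

```text
(array([-3.088, -2.64 ,  0.156]), array([-0.    , -0.    ,  0.1677]))
```

```bash
python3 -m pendant '[[-1,-0.17,-0.14,0.03,0,0,0],[-1,-0.34,-0.28,0.05,0,0,0],[-1,-0.5,-0.43,0.05,0,0,0],[-1,-0.67,-0.57,0.05,0,0,0],[-1,-0.83,-0.71,0.05,0,0,0],[-1,-1,-0.855,0.05,0,0,0],[-1,-1,-0.855,0.05,0,0,0.02],[-1,-1,-0.855,0.05,0,0,0.04],[-1,-1,-0.855,0.05,0,0,0.05],[-1,-1,-0.855,0.05,0,0,0.05]]'; python3 -c "
from h import *
print(plan([.584,-.201,.20],100.9))"
```

```text
clock: 2.0
eef_pos: [0.3032, 0.271, 0.2214]
orientation: [0.0, 0.315, 0.949, 0.0]
ft_force: [0.4, 1.3, -0.1]
finger_gap: -0.001
gripper_force: 0.0
(array([-2.537, -1.05 ,  0.107]), array([0.    , 0.    , 0.1176]))
```

```bash
python3 -m pendant '[[-1,-0.2,-0.08,0,0,0,0.02],[-1,-0.4,-0.16,0,0,0,0.04],[-1,-0.6,-0.25,0,0,0,0.06],[-1,-0.8,-0.33,0,0,0,0.08],[-1,-1,-0.41,0,0,0,0.1],[-1,-1,-0.41,0,0,0,0.1176],[-1,-1,-0.41,0,0,0,0.1176],[-1,-1,-0.41,0,0,0,0.1176],[-1,-1,-0.41,0,0,0,0.1176],[-1,-1,-0.41,0,0,0,0.1176]]'; python3 -c "
from h import *
print(plan([.584,-.201,.20],100.9))"
```

```text
clock: 3.0
eef_pos: [0.4141, 0.0864, 0.2214]
orientation: [0.0, 0.635, 0.772, 0.0]
ft_force: [-0.2, 0.5, 0.4]
finger_gap: 0.0
gripper_force: 0.0
(array([-1.574,  0.557,  0.107]), array([0.    , 0.    , 0.0006]))
```

```bash
python3 -m pendant '[[-1,-0.2,0.07,0,0,0,0],[-1,-0.4,0.14,0,0,0,0],[-1,-0.6,0.21,0,0,0,0],[-1,-0.8,0.28,0,0,0,0],[-1,-0.95,0.34,0,0,0,0],[-1,-0.95,0.34,0,0,0,0],[-1,-0.95,0.34,0,0,0,0],[-1,-0.95,0.34,0,0,0,0],[-1,-0.95,0.34,0,0,0,0],[-1,-0.95,0.34,0,0,0,0]]' >/dev/null; python3 -m pendant '[[-1,-0.2,0.07,0.1,0,0,0],[-1,-0.4,0.14,0.1,0,0,0],[-1,-0.6,0.21,0.1,0,0,0],[-1,-0.624,0.217,0.1,0,0,0],[-1,-0.624,0.217,0.2,0,0,0],[-1,-0.624,0.217,0.35,0,0,0],[-1,-0.624,0.217,0.5,0,0,0],[-1,-0.624,0.217,0.5,0,0,0],[-1,-0.624,0.217,0.5,0,0,0],[-1,-0.624,0.217,0.5,0,0,0]]'; python3 - <<'E'
from h import *
print(plan([.584,-.201,.07],100.9))
p=get_image("side");cv2.imwrite("pics/s1.png",cv2.resize(p["frame"][130:330,200:440],(720,600)))
E
```

```text
clock: 5.0
eef_pos: [0.5842, -0.2023, 0.1234]
orientation: [0.002, 0.636, 0.771, 0.0]
ft_force: [-0.1, 0.3, 0.1]
finger_gap: -0.001
gripper_force: 0.0
(array([ 0.007, -0.   ,  0.267]), array([0.0004, 0.0003, 0.0002]))
```

View pics/s1.png

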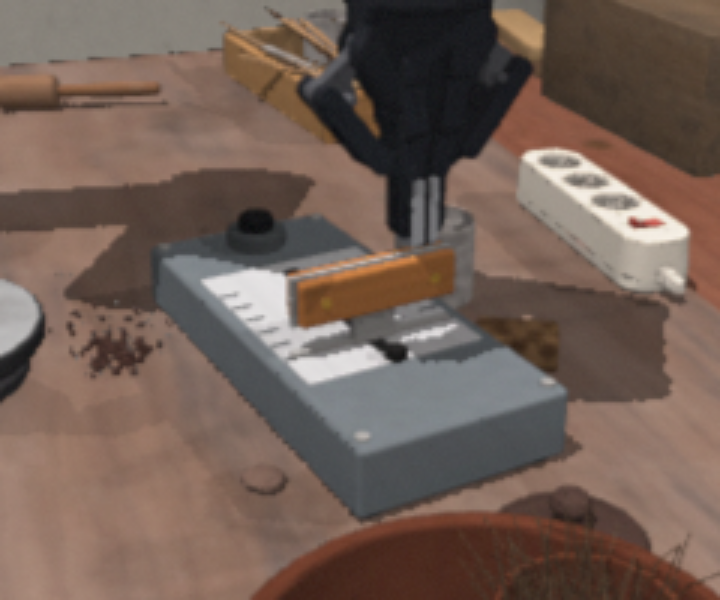

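The fingertips show just above the handle at crop (420,240). I'll check that against the projected TCP.

```bash
python3 - <<'E'
from h import *
p=get_image("side");K=np.array(p["intrinsics"]);T=np.linalg.inv(p["pose"])
def pr(q):
    c=T@np.array([*q,1]);v=K@np.array([c[0],-c[1],-c[2]]);v=v[:2]/v[2];return np.round(v),np.round((v-[200,130])*3)
C=np.array([.567,-.1125]);u=np.array([-.189,.982]);n=np.array([.982,.189])
print("tcp",pr(read_state()["eef_pos"]))
for y,x,z in[(-.045,0,.095),(-.045,.052,.095),(-.045,-.052,.095),(-.145,-.065,.045),(-.145,.065,.045),(.112,0,.067),(-.071,0,.053)]: print(y,x,pr([*(C+u*y+n*x),z]))
E
```

```text
tcp (array([338., 210.]), array([413., 240.]))
-0.045 0 (array([323., 216.]), array([369., 258.]))
-0.045 0.052 (array([349., 210.]), array([448., 240.]))
-0.045 -0.052 (array([295., 222.]), array([285., 276.]))
-0.145 -0.065 (array([317., 280.]), array([352., 451.]))
-0.145 0.065 (array([389., 259.]), array([567., 388.]))
0.112 0 (array([284., 201.]), array([253., 212.]))
-0.071 0 (array([331., 245.]), array([392., 344.]))
```

```bash
python3 -m pendant '[[-1,0,0,0.1,0,0,0],[-1,0,0,0.2,0,0,0],[-1,0,0,0.25,0,0,0],[-1,0.02,0,0.25,0,0,0],[-1,0.04,0,0.25,0,0,0],[-1,0.06,0,0.25,0,0,0],[-1,0.07,0,0.25,0,0,0],[-1,0.08,0,0.25,0,0,0],[-1,0.08,0,0.25,0,0,0],[-1,0.08,0,0.25,0,0,0]]'; cat >>h.py <<'E'
def yb():
    s=read_state();d=s["eef_pos"][:2]-[.567,-.1125];u=np.array([-.189,.982]);print("ybox",round(float(d@u)*1000,1),"xbox",round(float(d@[.982,.189])*1000,1),"z",s["eef_pos"][2],"Fu",round(float(s["ft_force"][:2]@u),2))
E
python3 -c "
from h import *
yb()"
```

```text
clock: 6.1
eef_pos: [0.5805, -0.1865, 0.0714]
orientation: [0.0, 0.636, 0.771, -0.0]
ft_force: [0.1, -0.5, -0.7]
finger_gap: -0.0
gripper_force: 0.0
ybox -75.3 xbox -0.8 z 0.0714231407072014 Fu -0.55
```

```bash
python3 -m pendant '[[-1,0.01,0,0,0,0,0],[-1,0.02,0,0,0,0,0],[-1,0.03,0,0,0,0,0],[-1,0.035,0,0,0,0,0],[-1,0.04,0,0,0,0,0],[-1,0.045,0,0,0,0,0],[-1,0.05,0,0,0,0,0],[-1,0.055,0,0,0,0,0],[-1,0.06,0,0,0,0,0],[-1,0.06,0,0,0,0,0]]'; python3 -c "
from h import *
yb()"
```

```text
clock: 7.1
eef_pos: [0.5782, -0.175, 0.0713]
orientation: [0.0, 0.637, 0.771, -0.0]
ft_force: [1.3, -4.7, -0.7]
finger_gap: -0.001
gripper_force: 2.1
ybox -63.5 xbox -0.8 z 0.07131306151407754 Fu -4.86
```

```bash
python3 -m pendant '[[-1,0.005,0,0,0,0,0],[-1,0.01,0,0,0,0,0],[-1,0.015,0,0,0,0,0],[-1,0.02,0,0,0,0,0],[-1,0.025,0,0,0,0,0],[-1,0.025,0,0,0,0,0],[-1,0.025,0,0,0,0,0],[-1,0.025,0,0,0,0,0],[-1,0.025,0,0,0,0,0],[-1,0.025,0,0,0,0,0]]'; python3 -c "
from h import *
yb()"
```

```text
clock: 8.1
eef_pos: [0.5771, -0.1697, 0.0713]
orientation: [-0.0, 0.636, 0.771, 0.0]
ft_force: [0.4, -1.9, 0.2]
finger_gap: 0.001
gripper_force: 0.8
ybox -58.1 xbox -0.8 z 0.07127500957665049 Fu -1.99
```

```bash
python3 -m pendant '[[-1,0.005,0,0,0,0,0],[-1,0.01,0,0,0,0,0],[-1,0.01,0,0,0,0,0],[-1,0.01,0,0,0,0,0],[-1,0.01,0,0,0,0,0],[-1,0.01,0,0,0,0,0],[-1,0.01,0,0,0,0,0],[-1,0.01,0,0,0,0,0],[-1,0.01,0,0,0,0,0],[-1,0.01,0,0,0,0,0]]'; python3 - <<'E'
from h import *
yb()
for n in("top","side"):
    p=get_image(n)
    for l in spot_point(p,"handle_mid")[:1]:
        q=at_z(p,l["position"],.08)[:2]-[.567,-.1125]; print(n,l["p"],l["position"],q@[-.189,.982],q@[.982,.189])
    if n=="top": cv2.imwrite("pics/t2.png",cv2.resize(p["frame"][150:260,270:430],(800,550)))
E
```

```text
clock: 9.1
eef_pos: [0.5768, -0.1678, 0.0713]
orientation: [0.0, 0.637, 0.771, 0.0]
ft_force: [-0.4, -0.4, 0.0]
finger_gap: -0.001
gripper_force: 0.0
ybox -56.2 xbox -0.8 z 0.07129388527626228 Fu -0.31
side 0.93 [220.3, 322.3] -0.03126565647835636 0.006428951915421882
```

View pics/t2.png

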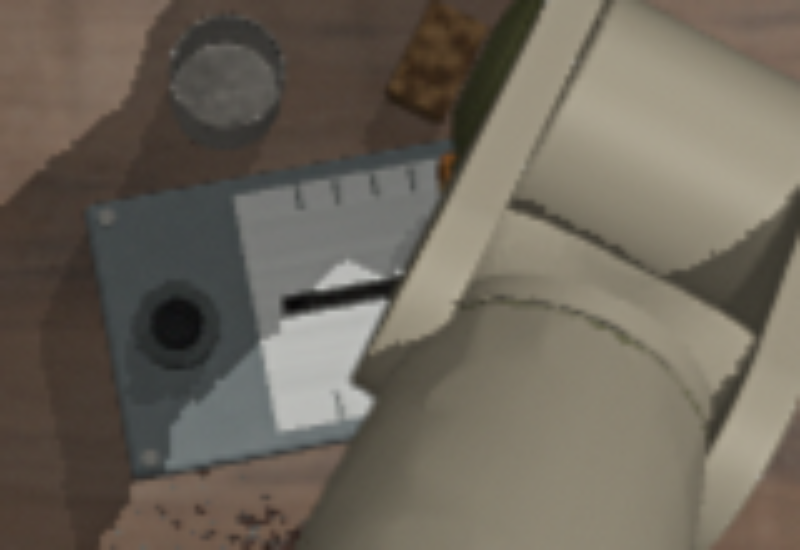

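The first click is made: the arm hides the handle in the top view, but the side network shows it shifted by 18.6 mm and the force is back to zero. On to click two.

```bash
python3 -m pendant '[[-1,0.02,0,0,0,0,0],[-1,0.04,0,0,0,0,0],[-1,0.05,0,0,0,0,0],[-1,0.06,0,0,0,0,0],[-1,0.065,0,0,0,0,0],[-1,0.07,0,0,0,0,0],[-1,0.07,0,0,0,0,0],[-1,0.07,0,0,0,0,0],[-1,0.07,0,0,0,0,0],[-1,0.07,0,0,0,0,0]]'; python3 -c "
from h import *
yb()"; python3 -m pendant '[[-1,0.005,0,0,0,0,0],[-1,0.01,0,0,0,0,0],[-1,0.015,0,0,0,0,0],[-1,0.02,0,0,0,0,0],[-1,0.02,0,0,0,0,0],[-1,0.02,0,0,0,0,0],[-1,0.02,0,0,0,0,0],[-1,0.02,0,0,0,0,0],[-1,0.02,0,0,0,0,0],[-1,0.02,0,0,0,0,0]]';  python3 - <<'E'
from h import *
yb()
for n in("top","side"):
    p=get_image(n)
    for l in spot_point(p,"handle_mid")[:1]:
        q=at_z(p,l["position"],.08)[:2]-[.567,-.1125]; print(n,l["p"],l["position"],q@[-.189,.982],q@[.982,.189])
E
```

```text
clock: 10.3
eef_pos: [0.5743, -0.1547, 0.0713]
orientation: [0.001, 0.637, 0.771, -0.0]
ft_force: [0.4, -4.8, -1.7]
finger_gap: -0.001
gripper_force: 2.5
ybox -42.8 xbox -0.8 z 0.07134497801934467 Fu -4.75
clock: 11.3
eef_pos: [0.5734, -0.1502, 0.0713]
orientation: [-0.0, 0.636, 0.771, -0.0]
ft_force: [-0.0, -0.5, -0.7]
finger_gap: -0.003
gripper_force: 0.0
ybox -38.2 xbox -0.8 z 0.07129814221923067 Fu -0.54
side 0.57 [215.0, 317.5] -0.007554419157144503 0.009973189770793808
```

Force is back to zero, so this is probably click two, but the side estimate is rough. I'll check by touch: contact should come at ybox ≈ -30.

```bash
python3 -m pendant '[[-1,0.02,0,0,0,0,0],[-1,0.03,0,0,0,0,0],[-1,0.04,0,0,0,0,0],[-1,0.05,0,0,0,0,0],[-1,0.06,0,0,0,0,0],[-1,0.06,0,0,0,0,0],[-1,0.06,0,0,0,0,0],[-1,0.06,0,0,0,0,0],[-1,0.06,0,0,0,0,0],[-1,0.06,0,0,0,0,0]]'; python3 -c "
from h import *
yb()"
```

```text
clock: 12.5
eef_pos: [0.5712, -0.1388, 0.0714]
orientation: [0.0, 0.637, 0.771, -0.0]
ft_force: [0.9, -5.5, -1.4]
finger_gap: 0.005
gripper_force: 2.6
ybox -26.6 xbox -0.8 z 0.07135020796663177 Fu -5.63
```

Contact came where expected, so it is in click two. I'll push slowly to about ybox -20.5.

```bash
python3 -m pendant '[[-1,0.005,0,0,0,0,0],[-1,0.01,0,0,0,0,0],[-1,0.015,0,0,0,0,0],[-1,0.02,0,0,0,0,0],[-1,0.025,0,0,0,0,0],[-1,0.03,0,0,0,0,0],[-1,0.03,0,0,0,0,0],[-1,0.03,0,0,0,0,0],[-1,0.03,0,0,0,0,0],[-1,0.03,0,0,0,0,0]]'; python3 -c "
from h import *
yb()"
```

```text
clock: 13.5
eef_pos: [0.57, -0.1324, 0.0713]
orientation: [-0.0, 0.636, 0.771, 0.0]
ft_force: [-0.6, -0.3, -0.1]
finger_gap: -0.001
gripper_force: 0.0
ybox -20.1 xbox -0.8 z 0.07127916364050271 Fu -0.21
```

```bash
python3 -m pendant '[[-1,-0.05,0,0,0,0,0],[-1,-0.15,0,0,0,0,0],[-1,-0.15,0,-0.15,0,0,0],[-1,-0.15,0,-0.35,0,0,0],[-1,-0.15,0,-0.55,0,0,0],[-1,-0.15,0.1,-0.65,0,0,0],[-1,-0.35,0.1,-0.65,0,0,0],[-1,-0.55,0.1,-0.65,0,0,0],[-1,-0.7,0.1,-0.65,0,0,0],[-1,-0.7,0.1,-0.65,0,0,0]]'; python3 - <<'E'
from h import *
yb()
for n in("top","side"):
    p=get_image(n)
    for l in spot_point(p,"handle_mid")[:1]:
        q=at_z(p,l["position"],.08)[:2]-[.567,-.1125]; print(n,l["p"],l["position"],q@[-.189,.982],q@[.982,.189])
    if n=="top": cv2.imwrite("pics/t3.png",cv2.resize(p["frame"][150:260,270:430],(800,550)))
    else: cv2.imwrite("pics/s3.png",cv2.resize(p["frame"][130:330,200:440],(720,600)))
E
```

```text
clock: 14.5
eef_pos: [0.6157, -0.2715, 0.2003]
orientation: [0.0, 0.638, 0.77, -0.0]
ft_force: [-0.2, 0.5, 0.1]
finger_gap: -0.003
gripper_force: 0.0
ybox -165.4 xbox 17.7 z 0.20032688336606497 Fu 0.55
top 0.8 [206.3, 351.2] 0.005544144201462742 -0.0028114188525209145
side 0.82 [213.4, 315.7] 0.00016966837558452042 0.010532502088406058
```

View pics/t3.png

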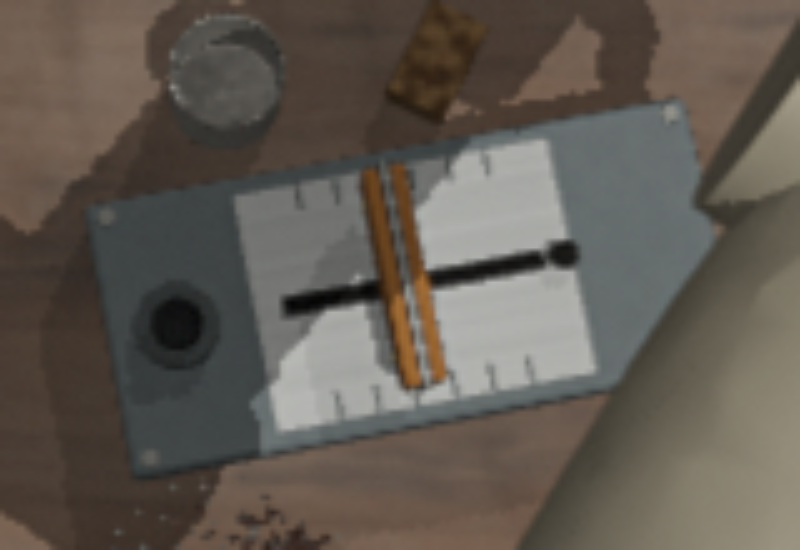

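View pics/s3.png

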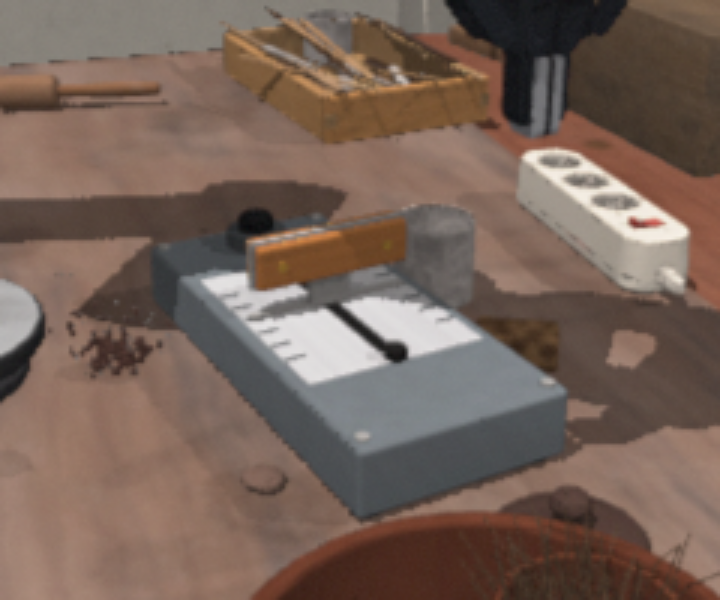

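The handle stands over the third tick pair (lower ticks at 530, 492, 455, **416**, 378 and 340, with the handle over 416), so it is in click three. The button is at crop (176,323), as measured before. On to it.

```bash
python3 -c "
from h import *
print(plan([.544,-.003,.12],100.9))"
```

```text
(array([ 1.36 , -0.104,  0.407]), array([ 0.    , -0.    ,  0.0001]))
```

```bash
python3 -m pendant '[[-1,0.2,-0.02,0,0,0,0],[-1,0.4,-0.04,0,0,0,0],[-1,0.6,-0.06,0,0,0,0],[-1,0.8,-0.08,0,0,0,0],[-1,1,-0.1,0,0,0,0],[-1,1,-0.104,0,0,0,0],[-1,1,-0.104,0,0,0,0],[-1,1,-0.104,0,0,0,0],[-1,1,-0.104,0,0,0,0],[-1,1,-0.104,0,0,0,0]]' >/dev/null; python3 -m pendant '[[-1,0.2,0,0,0,0,0],[-1,0.36,0,0,0,0,0],[-1,0.36,0,0,0,0,0],[-1,0.36,0,0.1,0,0,0],[-1,0.36,0,0.2,0,0,0],[-1,0.36,0,0.3,0,0,0],[-1,0.36,0,0.4,0,0,0],[-1,0.36,0,0.5,0,0,0],[-1,0.36,0,0.5,0,0,0],[-1,0.36,0,0.5,0,0,0]]'; python3 - <<'E'
from h import *
yb();print(plan([.544,-.003,.07],100.9))
p=get_image("side");cv2.imwrite("pics/s4.png",cv2.resize(p["frame"][130:330,200:440],(720,600)))
E
```

```text
clock: 16.7
eef_pos: [0.5445, -0.0037, 0.1017]
orientation: [0.0, 0.637, 0.771, 0.0]
ft_force: [0.3, -0.6, -0.6]
finger_gap: -0.004
gripper_force: 0.0
ybox 111.1 xbox -1.5 z 0.10171089811783762 Fu -0.67
(array([ 0.004, -0.002,  0.159]), array([ 0.,  0., -0.]))
```

View pics/s4.png

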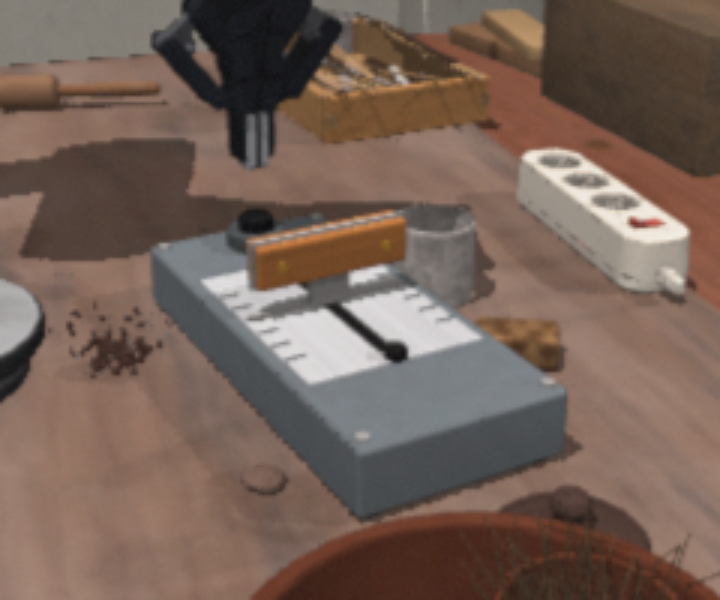

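The fingertips (256,165) are straight above the button (256,215). Pressing down.

```bash
python3 -m pendant '[[-1,0,0,0.08,0,0,0],[-1,0,0,0.15,0,0,0],[-1,0,0,0.17,0,0,0],[-1,0,0,0.18,0,0,0],[-1,0,0,0.19,0,0,0],[-1,0,0,0.195,0,0,0],[-1,0,0,0.2,0,0,0],[-1,0,0,0.205,0,0,0],[-1,0,0,0.205,0,0,0],[-1,0,0,0.205,0,0,0]]'
```

```text
clock: 17.75
eef_pos: [0.5446, -0.0032, 0.061]
orientation: [0.001, 0.636, 0.771, 0.0]
ft_force: [-2.1, -1.6, 7.2]
finger_gap: -0.004
gripper_force: 3.8
```

```bash
python3 -m pendant '[[-1,0,0,0.003,0,0,0],[-1,0,0,0.006,0,0,0],[-1,0,0,0.006,0,0,0],[-1,0,0,0.006,0,0,0],[-1,0,0,0.006,0,0,0],[-1,0,0,0.006,0,0,0],[-1,0,0,0.006,0,0,0],[-1,0,0,0.006,0,0,0],[-1,0,0,0.006,0,0,0],[-1,0,0,0.006,0,0,0]]'; python3 -m pendant '[[-1,0,0,-0.02,0,0,0],[-1,0,0,-0.05,0,0,0],[-1,0,0,-0.15,0,0,0],[-1,0,0,-0.3,0,0,0],[-1,0,0,-0.5,0,0,0],[-1,0,0,-0.65,0,0,0],[-1,0.2,0,-0.65,0,0,0],[-1,0.4,0,-0.65,0,0,0],[-1,0.6,0,-0.65,0,0,0],[-1,0.6,0,-0.65,0,0,0]]'; python3 - <<'E'
from h import *
p=get_image("top");cv2.imwrite("pics/t5.png",cv2.resize(p["frame"][150:260,270:430],(800,550)))
E
```

```text
clock: 18.75
eef_pos: [0.5446, -0.0032, 0.0608]
orientation: [0.001, 0.636, 0.771, 0.0]
ft_force: [-6.9, 0.3, 18.6]
finger_gap: -0.003
gripper_force: 8.8
clock: 19.75
eef_pos: [0.5202, 0.1185, 0.1891]
orientation: [-0.001, 0.635, 0.773, 0.0]
ft_force: [-0.3, 0.8, -0.8]
finger_gap: -0.003
gripper_force: 0.0
```

View pics/t5.png

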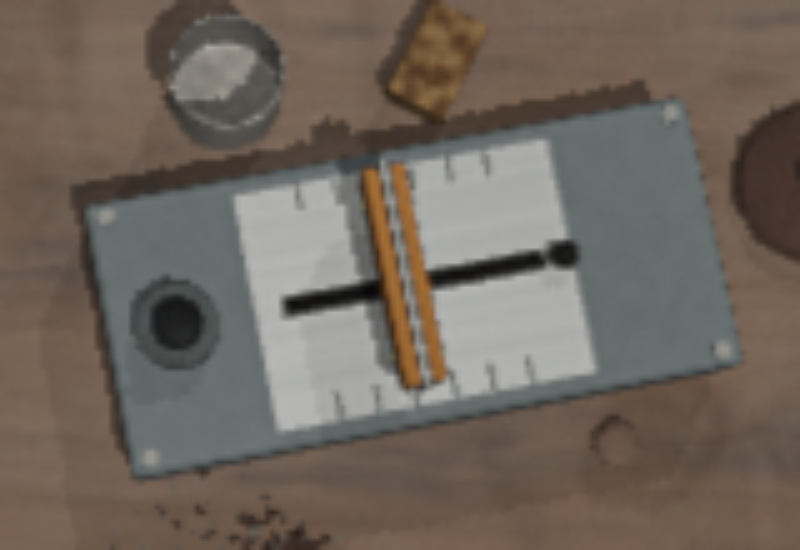

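The button bottomed out (18.6 N with no further travel) and was released. The handle still stands at the third tick, and the tin, cork, lid and chip are where they were.

```bash
python3 -c "
from bench import *
print(finish_job())"
```

```text
the job is handed in; nothing more can be done
None
```

The job is handed in: the handle rests in the third click, the start button was pressed right down (18.6 N against its stop) and released, and nothing round the box was moved; `finish_job` returned no verdict.

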